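# Put the microscope optics away in their trays

### The arm

A 6-joint arm with a two-finger parallel gripper is mounted at the origin on the work surface. World frame = base frame: x ahead of the robot, y to its left, z up, the work surface at z = 0. Lengths are in mm, angles in rad, forces in N, time in s.
With the tool pointing down it reaches from about 300 to 775 mm from the base axis. Payload 14.6 kg.
Tool frame: the origin (TCP) lies midway between the tips of the shut fingers; the grasp point (between the pads) lies 19 mm behind it (manip.tcp_to_grasp is the distance from the TCP to the grasp point, in mm); z points along the fingers, x is the direction in which the jaws open and shut, and the axes are right-handed (so a half turn about z gives the same grasp; the last joint's range is limited). The gripper opens to 94 mm and grips with 3 to 60 N. Pads are 16 mm wide; open, the fingers measure 119 mm over their backs; the gripper's body (75 mm by 177 mm) begins 78 mm behind the grasp point.
Start: joints at [-1.281, 0.3, 1.521, -0, 1.321, -0.067], TCP at [192.095, -515.353, 205.446] pointing down, gripper open.
Joint ranges: [-3.03, 3.03], [-0.79, 2.21], [0.23, 2.52], [-1.04, 4.18], [0, 3.07], [-2.55, 2.55]. Speed limits (rad/s): [2.22, 2.22, 2.57, 3.14, 3.14, 3.14].

### API

Orientations are given as [roll, pitch, yaw] about the fixed x, y, z axes, in that order (R = Rz(yaw) Ry(pitch) Rx(roll)).
In Python, from cell import manip gives the robot as it stands.
- The arm moves only by the tool arm_command, never from a script. Its argument "steps" is a list of rows, each a list of 3 entries, a list of its own where there are three numbers: the opening, from 0 (shut) to 1 (fully open), then the shift along the tool's x, y, z in cm, then the turn about the tool's z in rad. A call has 1 to 5 rows; each row shifts and turns the commanded pose from where the row before left it, along the tool's axes as they then stand; what a row does not reach is not made up. A row lasts 1/12 s, in which the tool goes at most 41.7 mm and 7.16 degrees, less where a joint would pass 70% of its speed; a pose out of reach is approached as far as the arm can. A call with a gripper value outside its range is refused whole. The fingers move at their own pace and stop on an object; "force" is the grip in N (left out, the last holds). Time passes only in rows, so rows that do not move let the fingers close. It gives the time, the measured TCP pose, the force and the opening at its end, in the units of the state.
- manip.read_state(): the state, without advancing time (a new reading comes with each control period).
- manip.camera(name): name is "scene" or "top" or "wrist"; returns (picture, depth): 420x560x3 uint8, red, green, blue; 420x560 float32, mm along the optical axis (not along the pixel's ray), 0 where there is no reading.
- manip.calibration(name): a dict with "fx", "fy", "cx", "cy" (pixels), "distortion" ([k1, k2, p1, p2, k3] as OpenCV has them; the pictures are not rectified), "R" (3x3) and "t" (3): a world point X has camera coordinates R X + t; the wrist camera has in their place "tool_from_camera" (4x4, takes a point from camera to tool coordinates, whose origin is the TCP and whose axes are the tool frame's). Camera axes: x right, y down, z forward; pixel columns grow to the right and rows downward; lengths in mm; the calibration is good to about 2 mm. A picture is of the moment at which its call begins: read the wrist's pose just before it. calibration takes no time and is no camera call.
- manip.sign_off(): hands the job in, once; it reports no verdict.
The state is a dict: "clock": time; "joints": joint angles; "qd": joint speeds; "effort": joint torques, N m; "eef_pos": TCP position; "eef_rot": TCP orientation; "wrist_force": force on the tool from outside, world axes, zero at the start; "moment": the same for the moment, N m; "finger_gap": finger opening in mm.
Only numpy, scipy, OpenCV 4.12 (cv2) and the standard library are available. Lean on these libraries where they do the work, as an engineer would, in place of code of your own. Each camera call takes 0.05 s, during which the arm holds its last target.

### The job

Clear up after the microscope session: stand both objective lenses in the blue tray, both filter cubes in the orange tray, and the small brown oil bottle in the green tray. Keep each one upright and set it down gently on the tray's floor, not dropped; leave the culture dishes and the timer where they are.

Things in the scene. Friction and masses are not known exactly. Their poses are not given: they have to be found in the camera images.
- lens_red_mid (a point): silver metal microscope objective lens standing nose up with a broad red ring round its shoulder; a 34 mm cylinder to 44 mm height, then a taper to a 20 mm nose at 56 mm; about 0.12 kg. This point is its centre, on the axis, 28 mm above its underside; z is its axis, up.
- lens_yellow_mid (a point): silver metal microscope objective lens standing nose up with a broad yellow ring round its shoulder; a 34 mm cylinder to 44 mm height, then a taper to a 20 mm nose at 56 mm; about 0.12 kg. This point is its centre, on the axis, 28 mm above its underside; z is its axis, up.
- cube_green_mid (a point): black, box-shaped filter cube, 38 x 38 mm and 46 mm tall, with a round green glass window in its top and another in one side; about 0.09 kg. This point is its centre, 23 mm above its underside; x and y are square to its upright faces, z up.
- cube_violet_mid (a point): black, box-shaped filter cube, 38 x 38 mm and 46 mm tall, with a round violet glass window in its top and another in one side; about 0.09 kg. This point is its centre, 23 mm above its underside; x and y are square to its upright faces, z up.
- oil_bottle_mid (a point): small closed bottle of brown (amber) glass with a white cap; a 34 mm cylinder to 42 mm height, a shoulder, then a 20 mm cap from 49 to 66 mm; about 0.07 kg. This point is its centre, on the axis, 33 mm above its underside; z is its axis, up.
- tray_blue: Blue plastic tray, fixed to the bench, empty at the start: 120 mm (its x) by 170 mm (its y) outside, walls 4 mm thick and 12 mm high, floor 3 mm thick. Origin at the centre of its underside (bench level).
- tray_orange: Orange plastic tray, fixed to the bench, empty at the start: 120 mm (its x) by 170 mm (its y) outside, walls 4 mm thick and 12 mm high, floor 3 mm thick. Origin at the centre of its underside (bench level).
- tray_green: Green plastic tray, fixed to the bench, empty at the start: 120 mm (its x) by 170 mm (its y) outside, walls 4 mm thick and 12 mm high, floor 3 mm thick. Origin at the centre of its underside (bench level).
- dishes: bystander: a stack of two closed, empty, clear culture dishes, 60 mm in diameter (lid rims 63 mm), 24 mm tall, loose on the bench. Origin at the centre of its underside.
- timer: bystander: a grey bench timer, 60 x 60 x 18 mm, with a dark display and three small round keys on top, loose on the bench. Origin at the centre of its underside.

How it is judged:
By the outcome, as a careful person would: the job done as asked, in the order asked, and still so for the second after the job is handed in, with the robot touching nothing.
It also fails if it takes over 120 s, if anything falls off the work surface, if the arm or the gripper's body presses on something with over 40 N, if the wrist force passes 120 N, or if a joint passes its speed limit or range.

## Working session

There is one attempt and no reset: what is moved stays moved. The work goes in short steps, Python scripts to look and compute and a tool call to move; the robot and the scene stay as the last step left them, time stands still between calls to the robot, and variables do not carry over. Pictures are saved under pics/ and viewed, and the job is handed in when it is done.

Besides the shell and the picture viewer there is one more tool, called after "Request:" as name(argument=value, ...) on one line, values as JSON. arm_command: Moves the arm, as the interface text tells. Its arguments: {"type":"object","properties":{"steps":{"type":"array","items":{"type":"array"}},"force":{"type":"number"}},"required":["steps"]}

```bash
ls; mkdir -p pics; python3 - <<'E'
from cell import manip
import cv2,json
for n in ("scene","top"):
    p,d=manip.camera(n); cv2.imwrite(f"pics/{n}0.png",p[:,:,::-1])
    print(n,manip.calibration(n))
print(manip.calibration("wrist"))
print(manip.read_state())
E
```

```text
pics
scene {'fx': 454.5752466636175, 'fy': 454.5752466636175, 'cx': 273.85761870917366, 'cy': 204.9352615827476, 'distortion': array([-0.06669661,  0.        ,  0.        ,  0.        ,  0.        ]), 'R': array([[ 0.87199159,  0.48947944,  0.00636789],
       [ 0.38852672, -0.68411716, -0.61727684],
       [-0.29778794,  0.54073431, -0.78672025]]), 't': array([-447.37570284, -169.38145601, 1272.31438303])}
top {'fx': 533.1065746679752, 'fy': 533.1065746679752, 'cx': 276.1183146951305, 'cy': 221.79637880561995, 'distortion': array([-0.10783882,  0.        ,  0.        ,  0.        ,  0.        ]), 'R': array([[ 0.0164366 , -0.99983484,  0.0077538 ],
       [-0.99369583, -0.01719481, -0.11078327],
       [ 0.1108983 , -0.00588402, -0.99381434]]), 't': array([ -18.39754666,  555.78204128, 1414.81288542])}
{'fx': 307.43057072512386, 'fy': 307.43057072512386, 'cx': 280.23083071154275, 'cy': 208.2430759221344, 'distortion': array([-0.02683041,  0.        ,  0.        ,  0.        ,  0.        ]), 'tool_from_camera': array([[ 9.99998052e-01,  1.04943049e-03,  1.67192036e-03,
         1.130
[... 229 characters left out ...]
000000e+00,
         1.00000000e+00]])}
{'clock': 0.1, 'joints': array([-1.28059391e+00,  3.00398768e-01,  1.52150952e+00, -1.81980280e-05,
        1.32072295e+00, -6.65877556e-02]), 'qd': array([-0.00013914, -0.0029114 , -0.00157985,  0.00128609,  0.00083403,
       -0.00031491]), 'effort': array([ 6.15229237e-04, -5.32650876e+01, -3.53290737e+01,  7.09675415e-02,
        2.35237082e-02, -4.72870818e-05]), 'eef_pos': array([ 192.02830092, -515.13389613,  204.9562859 ]), 'eef_rot': array([-3.14154114e+00,  1.03744950e-03, -1.21400162e+00]), 'wrist_force': array([ 0.26551922, -0.0488831 , -0.3104657 ]), 'moment': array([ 0.0435502 ,  0.00017022, -0.00442634]), 'finger_gap': 93.71958713927415}
```

View pics/top0.png

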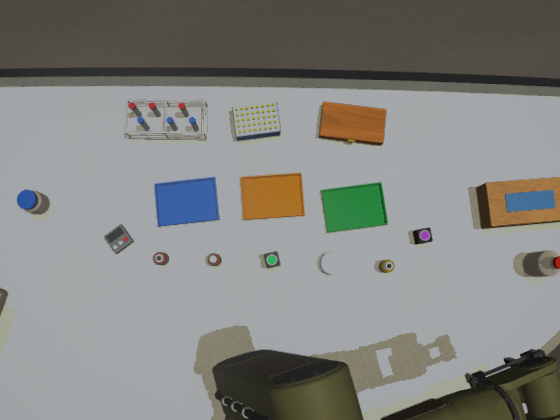

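View pics/scene0.png

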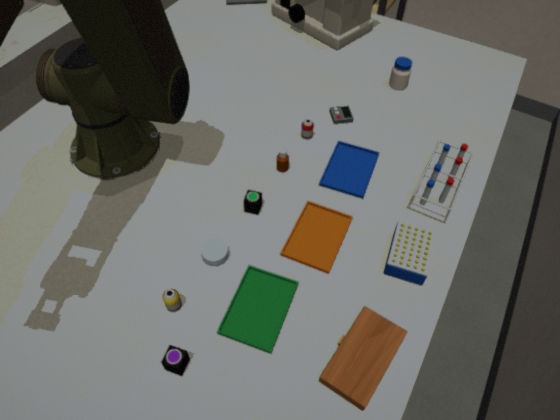

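```bash
cat > h.py <<'E'
import numpy as np,cv2
from cell import manip
from scipy.spatial.transform import Rotation as Rn
def cam(n):
    s=manip.read_state(); p,d=manip.camera(n); c=manip.calibration(n)
    K=np.array([[c['fx'],0,c['cx']],[0,c['fy'],c['cy']],[0,0,1]])
    if n=="wrist":
        T=np.eye(4);T[:3,:3]=Rn.from_euler('xyz',s['eef_rot']).as_matrix();T[:3,3]=s['eef_pos']
        M=T@c['tool_from_camera']
    else:
        M=np.eye(4);M[:3,:3]=c['R'].T;M[:3,3]=-c['R'].T@c['t']
    return p,d,K,c['distortion'],M
def rays(uv,K,D,M):
    n=cv2.undistortPoints(np.asarray(uv,float).reshape(-1,1,2),K,D)[:,0]
    return np.c_[n,np.ones(len(n))]@M[:3,:3].T
def plane(uv,z,K,D,M):
    r=rays(uv,K,D,M);o=M[:3,3]
    return o+r*((z-o[2])/r[:,2])[:,None]
def cloud(d,K,D,M):
    h,w=d.shape;u,v=np.meshgrid(np.arange(w),np.arange(h))
    r=rays(np.c_[u.ravel(),v.ravel()],K,D,M)
    P=M[:3,3]+r*d.ravel()[:,None]; P[d.ravel()<=0]=np.nan
    return P.reshape(h,w,3)
E
python3 - <<'E'
from h import *
p,d,K,D,M=cam("top"); P=cloud(d,K,D,M)
hsv=cv2.cvtColor(p,cv2.COLOR_RGB2HSV)
# trays
for n,(u,v) in dict(blue=(187,202),orange=(272,197),green=(354,207)).items():
    h0=int(hsv[v,u,0]); m=((abs(hsv[:,:,0].astype(int)-h0)<8)&(hsv[:,:,1]>120)&(hsv[:,:,2]>50)).astype(np.uint8)
    _,l=cv2.connectedComponents(m); m=(l==l[v,u])
    c=cv2.findContours(m.astype(np.uint8),0,2)[0][0]
    W=plane(c[:,0],12,K,D,M)[:,:2].astype(np.float32)
    print(n,cv2.minAreaRect(W),"floor z",np.nanmedian(P[v-8:v+8,u-8:u+8,2]))
for n,(u,v) in dict(red=(161,258),bottle=(214,259),gcube=(272,260),dishes=(332,263),yellow=(387,266),vcube=(424,236),timer=(119,239)).items():
    Q=P[v-22:v+22,u-22:u+22]; k=Q[...,2]>8
    _,l,st,_=cv2.connectedComponentsWithStats(k.astype(np.uint8)); 
    b=1+np.argmax(st[1:,4]); k=l==b; q=Q[k]; zt=np.percentile(q[:,2],95)
    t=q[q[:,2]>zt-6]
    print(n,"ztop",zt.round(1),"topc",t.mean(0).round(1),"ext",np.ptp(t[:,:2],axis=0).round(), "rect",[np.round(x,2) for x in cv2.minAreaRect(t[:,:2].astype(np.float32))])
print("bench",np.nanmedian(P[300,60:200,2]))
x,y,w,h=90,170,380,115
cv2.imwrite("pics/top_crop.png",cv2.resize(p[y:y+h,x:x+w,::-1],None,fx=2.1,fy=2.1,interpolation=cv2.INTER_CUBIC))
E
```

```text
blue ((611.2011108398438, 241.04025268554688), (119.10543823242188, 168.2756805419922), 7.283809661865234) floor z 3.4866741767516487
orange ((630.1680908203125, 3.31298828125), (119.94949340820312, 168.2620086669922), 5.1502814292907715) floor z 3.7604443562901224
green ((603.46337890625, -224.67678833007812), (117.51189422607422, 168.5332489013672), 8.694740295410156) floor z 3.7033705773903876
red ztop 60.1 topc [451.7 301.6  57.3] ext [22. 28.] rect [array([452.29, 301.01]), array([22.25, 23.86]), np.float64(31.87)]
bottle ztop 70.2 topc [451.9 155.7  67.9] ext [19. 16.] rect [array([452.16, 155.24]), array([16.17, 18.61]), np.float64(89.64)]
gcube ztop 52.1 topc [453.6   0.9  48.8] ext [43. 43.] rect [array([454.18,   0.87]), array([37.12, 36.92]), np.float64(16.83)]
dishes ztop 29.8 topc [ 448.7 -160.7   26.6] ext [62. 57.] rect [array([ 449.06, -160.1 ]), array([59.2 , 57.94]), np.float64(45.95)]
yellow ztop 59.0 topc [ 441.4 -308.6   56.5] ext [21. 22.] rect [array([ 440.32, -308.64]), array([21.89, 21.43]), np.float64(89.35)]
vcube ztop 51.3 topc [ 526.4 -407.5   48.8] ext [41. 39.] rect [array([ 526.01, -409.07]), array([37.59, 37.86]), np.float64(11.66)]
timer ztop 24.4 topc [503.1 423.5  21.2] ext [77. 75.] rect [array([504.38, 424.91]), array([60.64, 58.95]), np.float64(36.98)]
bench 0.9306611486308611
```

View pics/top_crop.png

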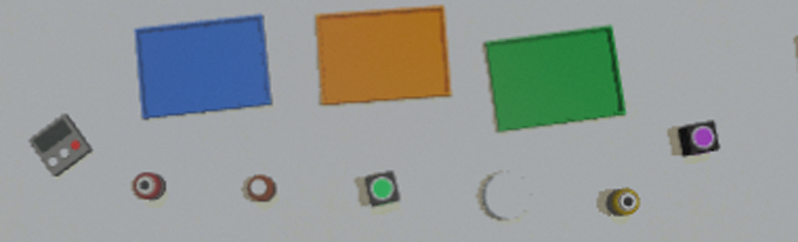

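Request:
arm_command(steps=[[1,[0,0,0],-0.12],[1,[0,0,0],-0.12],[1,[0,0,0],-0.12],[1,[0,0,0],-0.12],[1,[0,0,0],-0.12]])

```text
clock: 0.57
eef_pos: [192.1, -515.2, 205.2]
eef_rot: [-3.141, 0.0, -0.608]
wrist_force: [-0.5, 0.2, -0.6]
finger_gap: 93.8
```

Request:
arm_command(steps=[[1,[0,0,0],-0.12],[1,[0,0,0],-0.12],[1,[0,0,0],-0.12],[1,[0,0,0],-0.12],[1,[0,0,0],-0.134]])

```text
clock: 0.98
eef_pos: [192.1, -515.2, 205.2]
eef_rot: [-3.141, 0.0, -0.003]
wrist_force: [-0.5, 0.0, -0.4]
finger_gap: 94.2
```

Request:
arm_command(steps=[[1,[2.48,-2.06,0],0],[1,[2.48,-2.06,0],0],[1,[2.48,-2.06,0],0],[1,[2.48,-2.06,0],0],[1,[2.48,-2.06,0],0]])

```text
clock: 1.4
eef_pos: [317.9, -412.3, 205.3]
eef_rot: [-3.141, 0.0, -0.009]
wrist_force: [0.8, 0.7, 0.2]
finger_gap: 94.0
```

Request:
arm_command(steps=[[1,[2.48,-2.06,0],0],[1,[2.48,-2.06,0],0],[1,[2.48,-2.06,0],0],[1,[2.48,-2.06,0],0],[1,[2.48,-2.06,0],0]])

```text
clock: 1.82
eef_pos: [442.9, -310.3, 205.3]
eef_rot: [-3.141, 0.0, -0.009]
wrist_force: [0.3, -0.1, -0.1]
finger_gap: 94.1
```

```bash
cat >> h.py <<'E'
def wm(name,x,y,top,R=45):
    """wrist view: points near (x,y) above bench; top-surface centre by depth cloud and by mask ray-cast"""
    p,d,K,D,M=cam("wrist"); P=cloud(d,K,D,M)
    cv2.imwrite(f"pics/{name}.png",p[:,:,::-1])
    near=(np.hypot(P[...,0]-x,P[...,1]-y)<R)
    k=near&(P[...,2]>top-5)&(P[...,2]<top+8)
    v,u=np.nonzero(k); q=P[k]
    print("n",len(q),"ztop",np.median(q[:,2]).round(1),"cloud mean",q.mean(0).round(1),"ext",np.ptp(q,axis=0).round(1),"px",u.mean().round(),v.mean().round())
    c=max(cv2.findContours(k.astype(np.uint8),0,2)[0],key=cv2.contourArea)
    W=plane(c[:,0],top,K,D,M)[:,:2].astype(np.float32)
    print("ray rect",cv2.minAreaRect(W),"circ",cv2.minEnclosingCircle(W))
    g=near&(P[...,2]<5); print("bench z",np.median(P[...,2][g]).round(1) if g.any() else None)
    s=manip.read_state(); print(s['clock'],s['eef_pos'].round(1),s['eef_rot'].round(3))
E
python3 - <<'E'
from h import *
wm("w_yel",441,-309,56)
E
```

```text
n 419 ztop 55.9 cloud mean [ 442.4 -311.3   55.3] ext [25.8 26.6  7.6] px 279.0 196.0
ray rect ((442.33221435546875, -311.1407470703125), (25.335853576660156, 25.355117797851562), 44.10555648803711) circ ((442.3135070800781, -311.0247497558594), 13.271198272705078)
bench z 0.4
1.8667 [ 446.1 -307.3  205.2] [-3.141e+00 -1.000e-03 -6.000e-03]
```

View pics/w_yel.png

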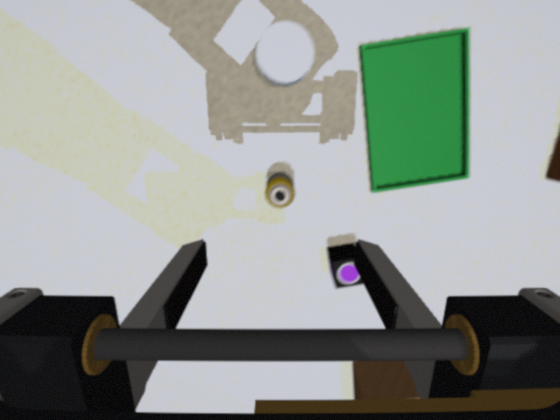

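```bash
python3 - <<'E'
from h import *
wm("w_yel2",441,-309,56)
E
```

```text
n 406 ztop 55.9 cloud mean [ 442.5 -311.4   55.3] ext [25.7 25.5  7.5] px 276.0 198.0
ray rect ((442.3554992675781, -310.835693359375), (25.379234313964844, 25.056365966796875), 0.0644989013671875) circ ((442.75006103515625, -310.83319091796875), 13.646295547485352)
bench z 0.4
1.9167 [ 444.3 -309.   205.1] [-3.141 -0.    -0.005]
```

Request:
arm_command(steps=[[1,[-0.1,0.1,2.0],0],[1,[0,0,3.5],0],[1,[0,0,3.5],0],[1,[0,0,2.0],0],[1,[0,0,0],0]], force=20)

```text
clock: 2.33
eef_pos: [438.7, -311.6, 91.2]
eef_rot: [-3.137, 0.006, -0.009]
wrist_force: [-0.4, 0.3, -0.2]
finger_gap: 93.8
```

```bash
python3 - <<'E'
from h import *
wm("w_yel3",442,-311,56)
E
```

```text
n 882 ztop 55.9 cloud mean [ 441.8 -310.6   55.3] ext [27.3 26.8  7.6] px 283.0 230.0
ray rect ((441.7818603515625, -310.516845703125), (25.440576553344727, 26.45644760131836), 34.306522369384766) circ ((441.79644775390625, -310.2450256347656), 13.445916175842285)
bench z 0.4
2.3833 [ 439.8 -312.4   94. ] [-3.139e+00  3.000e-03 -9.000e-03]
```

View pics/w_yel3.png

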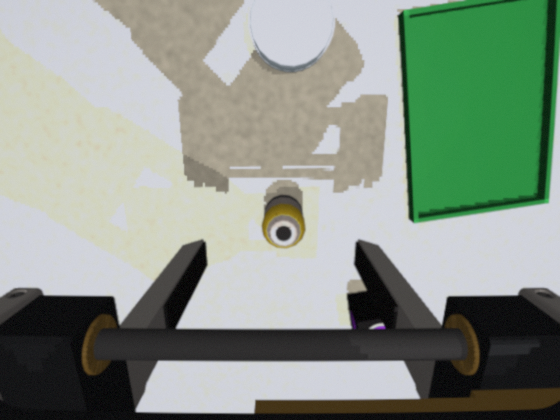

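Request:
arm_command(steps=[[1,[0.2,-0.1,2.5],0],[1,[0,0,2.5],0],[1,[0,0,2.0],0],[1,[0,0,1.2],0],[1,[0,0,0],0]])

```text
clock: 2.8
eef_pos: [442.6, -311.6, 12.8]
eef_rot: [-3.141, 0.001, -0.009]
wrist_force: [0.4, -0.5, -0.2]
finger_gap: 93.5
```

Request:
arm_command(steps=[[0,[0,0,0],0],[0,[0,0,0],0],[0,[0,0,0],0],[0,[0,0,0],0],[0,[0,0,0],0]], force=20)

```text
clock: 3.22
eef_pos: [443.3, -311.8, 14.2]
eef_rot: [3.141, -0.001, -0.009]
wrist_force: [-0.8, -0.7, 0.1]
finger_gap: 64.4
```

Request:
arm_command(steps=[[0,[0,0,0.3],0],[0,[0,0,0],0],[0,[0,0,0],0],[0,[0,0,0],0],[0,[0,0,0],0]])

```text
clock: 3.63
eef_pos: [442.9, -311.6, 10.4]
eef_rot: [-3.141, 0.0, -0.009]
wrist_force: [0.3, 0.2, -1.7]
finger_gap: 33.6
```

Request:
arm_command(steps=[[0,[0,0,0],0],[0,[0,0,0],0],[0,[0,0,0],0],[0,[0,0,0],0],[0,[0,0,0],0]])

```text
clock: 4.05
eef_pos: [442.9, -311.6, 10.4]
eef_rot: [-3.142, 0.0, -0.009]
wrist_force: [0.0, -0.5, -0.4]
finger_gap: 33.4
```

Request:
arm_command(steps=[[0,[0,0,-1.0],0],[0,[0,0,-2.5],0],[0,[0,0,-3.0],0],[0,[0,0,-2.5],0],[0,[0.6,-1.7,0],0]])

```text
clock: 4.47
eef_pos: [450.4, -297.5, 106.2]
eef_rot: [3.136, -0.006, -0.011]
wrist_force: [1.4, -0.5, -0.8]
finger_gap: 33.2
```

Request:
arm_command(steps=[[0,[1.12,-3.43,0],0],[0,[1.12,-3.43,0],0],[0,[1.12,-3.43,0],0],[0,[1.12,-3.43,0],0],[0,[1.12,-3.43,0],0]])

```text
clock: 4.88
eef_pos: [507.0, -122.0, 101.4]
eef_rot: [3.141, -0.001, -0.009]
wrist_force: [1.0, -0.6, -1.3]
finger_gap: 33.3
```

Request:
arm_command(steps=[[0,[1.12,-3.43,0],0],[0,[1.12,-3.43,0],0],[0,[1.12,-3.43,0],0],[0,[1.12,-3.43,0],0],[0,[1.12,-3.43,0],0]])

```text
clock: 5.3
eef_pos: [564.5, 49.2, 101.4]
eef_rot: [-3.142, -0.001, -0.009]
wrist_force: [0.1, -1.2, -1.9]
finger_gap: 33.3
```

Request:
arm_command(steps=[[0,[1.12,-3.43,0],0],[0,[1.12,-3.43,0],0],[0,[1.12,-3.43,0],0],[0,[1.12,-3.43,0],0],[0,[0.56,-1.7,0],0]])

```text
clock: 5.72
eef_pos: [616.3, 204.8, 101.2]
eef_rot: [-3.141, -0.001, -0.007]
wrist_force: [-0.2, -0.4, -0.7]
finger_gap: 33.3
```

Request:
arm_command(steps=[[0,[0,0,0],0],[0,[0,0,0],0],[0,[0,0,0],0]])

```text
clock: 5.97
eef_pos: [615.8, 200.4, 100.7]
eef_rot: [3.141, 0.0, -0.009]
wrist_force: [-0.3, -0.1, -1.0]
finger_gap: 33.6
```

```bash
python3 - <<'E'
from h import *
p,d,K,D,M=cam("wrist");cv2.imwrite("pics/pl1.png",p[:,:,::-1]);P=cloud(d,K,D,M)
print(manip.read_state()['eef_pos'],manip.read_state()['finger_gap'])
E
```

```text
[615.8413795  200.08008733 100.8154237 ] 33.586302122738374
```

View pics/pl1.png

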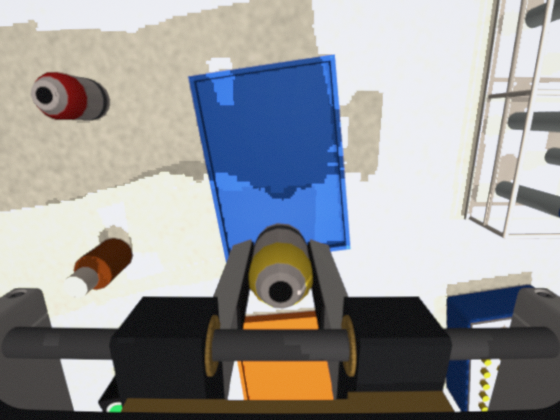

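```bash
python3 - <<'E'
from h import *
p,d,K,D,M=cam("wrist")
print(plane([(191,77),(333,57),(347,247)],12,K,D,M).round(1))
a=np.radians(7.28);c=np.array([611.2,241]);Rm=np.array([[np.cos(a),-np.sin(a)],[np.sin(a),np.cos(a)]])
for q in((-60,85),(60,85),(60,-85),(-60,-85)): print(c+Rm@q)
E
```

```text
[[545.5 314.3  12. ]
 [660.4 328.2  12. ]
 [680.  163.6  12. ]]
[540.91261486 317.7116907 ]
[659.94526319 332.91789443]
[681.48738514 164.2883093 ]
[562.45473681 149.08210557]
```

Request:
arm_command(steps=[[0,[0,0,2.0],0],[0,[0,0,2.5],0],[0,[0,0,2.3],0],[0,[0,0,1.3],0],[0,[0,0,0],0]])

```text
clock: 6.48
eef_pos: [614.6, 199.9, 16.8]
eef_rot: [3.14, 0.004, -0.01]
wrist_force: [0.3, -0.4, -0.9]
finger_gap: 33.3
```

Request:
arm_command(steps=[[0,[0,0,0.1],0],[0,[0,0,0.1],0],[0,[0,0,0],0],[0,[0,0,0],0]])

```text
clock: 6.82
eef_pos: [616.5, 201.1, 18.6]
eef_rot: [-3.141, -0.002, -0.009]
wrist_force: [-0.5, 0.4, -0.9]
finger_gap: 33.6
```

Request:
arm_command(steps=[[0,[0,0,0.1],0],[0,[0,0,0],0],[0,[0,0,0],0],[0,[0,0,0],0]])

```text
clock: 7.15
eef_pos: [616.0, 201.1, 16.5]
eef_rot: [-3.142, -0.0, -0.009]
wrist_force: [-0.5, 0.1, -1.9]
finger_gap: 33.3
```

Request:
arm_command(steps=[[0,[0,0,0.1],0],[0,[0,0,0],0],[0,[0,0,0],0]])

```text
clock: 7.4
eef_pos: [615.9, 201.1, 15.4]
eef_rot: [3.142, 0.0, -0.009]
wrist_force: [0.1, 0.9, -0.8]
finger_gap: 33.7
```

Request:
arm_command(steps=[[0,[0,0,0.1],0],[0,[0,0,0],0],[0,[0,0,0],0]])

```text
clock: 7.65
eef_pos: [615.9, 201.1, 14.3]
eef_rot: [3.142, 0.0, -0.009]
wrist_force: [0.1, -0.1, -1.0]
finger_gap: 33.1
```

Request:
arm_command(steps=[[0,[0,0,0.1],0],[0,[0,0,0],0],[0,[0,0,0],0]])

```text
clock: 7.9
eef_pos: [616.0, 201.0, 13.4]
eef_rot: [-3.142, -0.0, -0.009]
wrist_force: [-0.6, -0.5, -0.7]
finger_gap: 33.7
```

Request:
arm_command(steps=[[0,[0,0,0.05],0],[0,[0,0,0],0],[0,[0,0,0],0]])

```text
clock: 8.15
eef_pos: [616.0, 201.1, 13.4]
eef_rot: [-3.142, -0.0, -0.009]
wrist_force: [-3.5, -1.0, 5.0]
finger_gap: 33.6
```

Request:
arm_command(steps=[[0,[0,0,0.05],0],[0,[0,0,0],0],[0,[0,0,0],0]])

```text
clock: 8.4
eef_pos: [616.0, 201.1, 13.4]
eef_rot: [-3.142, -0.0, -0.009]
wrist_force: [-5.9, -1.0, 10.4]
finger_gap: 33.4
```

Request:
arm_command(steps=[[0.65,[0,0,-0.05],0],[0.65,[0,0,0],0],[0.65,[0,0,0],0],[0.65,[0,0,0],0],[0.65,[0,0,0],0]])

```text
clock: 8.82
eef_pos: [615.9, 201.0, 12.7]
eef_rot: [3.141, 0.0, -0.009]
wrist_force: [-0.2, -0.2, 0.4]
finger_gap: 60.3
```

Request:
arm_command(steps=[[0.65,[0,0,-1],0],[0.65,[0,0,-3],0],[0.65,[0,0,-4],0],[0.65,[0,0,-4],0],[1,[0,0,0],0]])

```text
clock: 9.23
eef_pos: [618.9, 201.9, 142.5]
eef_rot: [-3.138, -0.012, -0.009]
wrist_force: [1.4, 1.1, 0.9]
finger_gap: 64.8
```

Request:
arm_command(steps=[[1,[-3.3,-1.98,0],0],[1,[-3.3,-1.98,0],0],[1,[-3.3,-1.98,0],0],[1,[-3.3,-1.98,0],0],[1,[-3.3,-1.98,0],0]])

```text
clock: 9.65
eef_pos: [450.3, 302.1, 133.6]
eef_rot: [-3.141, -0.001, -0.009]
wrist_force: [-0.3, 1.2, 0.4]
finger_gap: 93.2
```

Request:
arm_command(steps=[[1,[0,0,2],0],[1,[0,0,1],0],[1,[0,0,0],0],[1,[0,0,0],0]])

```text
clock: 9.98
eef_pos: [452.4, 301.0, 102.9]
eef_rot: [3.141, 0.001, -0.01]
wrist_force: [-0.7, 0.5, 1.2]
finger_gap: 94.2
```

```bash
python3 - <<'E'
from h import *
wm("w_red",452,300,56)
E
```

```text
n 799 ztop 55.9 cloud mean [453.4 301.2  55.3] ext [27.1 27.9  7.4] px 280.0 226.0
ray rect ((453.2684020996094, 301.5901184082031), (25.9381160736084, 26.374006271362305), 39.1504020690918) circ ((453.5583190917969, 301.6824035644531), 13.532083511352539)
bench z 0.4
10.0333 [452.8 301.1 103.4] [-3.142 -0.    -0.01 ]
```

View pics/w_red.png

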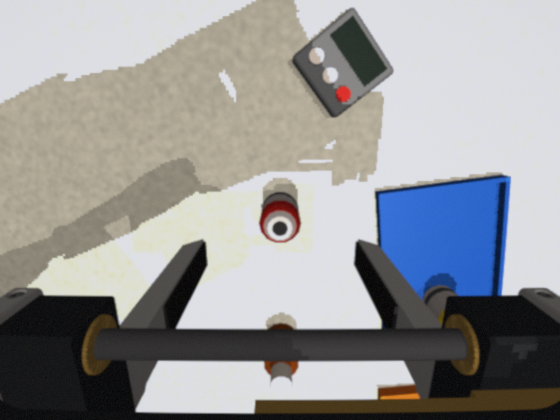

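Request:
arm_command(steps=[[1,[0.05,0,2.5],0],[1,[0,0,3.0],0],[1,[0,0,2.5],0],[1,[0,0,1.2],0],[0.4,[0,0,0],0]])

```text
clock: 10.45
eef_pos: [452.0, 300.6, 9.1]
eef_rot: [3.14, 0.003, -0.01]
wrist_force: [0.3, 0.2, 0.1]
finger_gap: 90.1
```

Request:
arm_command(steps=[[0,[0,0,0],0],[0,[0,0,0],0],[0,[0,0,0],0],[0,[0,0,0],0],[0,[0,0,0],0]])

```text
clock: 10.87
eef_pos: [452.7, 301.8, 11.8]
eef_rot: [-3.141, -0.001, -0.009]
wrist_force: [1.4, -0.1, -0.3]
finger_gap: 57.3
```

Request:
arm_command(steps=[[0,[0,0,0],0],[0,[0,0,0],0],[0,[0,0,0],0],[0,[0,0,0],0],[0,[0,0,0],0]])

```text
clock: 11.28
eef_pos: [452.3, 301.6, 11.0]
eef_rot: [-3.142, 0.0, -0.009]
wrist_force: [-1.2, -0.0, 2.2]
finger_gap: 33.4
```

Request:
arm_command(steps=[[0,[0,0,-1.0],0],[0,[0,0,-2.5],0],[0,[0,0,-2.5],0],[0,[1.5,0.2,0],0],[0,[3.0,0.5,0],0]])

```text
clock: 11.7
eef_pos: [496.8, 295.2, 73.5]
eef_rot: [-3.14, -0.002, -0.007]
wrist_force: [0.3, -0.4, -2.0]
finger_gap: 33.9
```

Request:
arm_command(steps=[[0,[3.5,0.6,0],0],[0,[3.5,0.6,0],0],[0,[2.5,0.4,0],0],[0,[1.3,0.1,0],0],[0,[0,0,0],0]])

```text
clock: 12.12
eef_pos: [607.0, 275.2, 71.0]
eef_rot: [3.142, -0.0, -0.011]
wrist_force: [-1.0, 0.3, -1.8]
finger_gap: 33.6
```

Request:
arm_command(steps=[[0,[0,0,2.5],0],[0,[0,0,2.0],0],[0,[0,0,0.8],0],[0,[0,0,0],0],[0,[0,0,0],0]])

```text
clock: 12.53
eef_pos: [604.9, 276.5, 18.8]
eef_rot: [-3.142, -0.0, -0.009]
wrist_force: [0.5, 0.6, -0.5]
finger_gap: 33.6
```

Request:
arm_command(steps=[[0,[0,0,0],0],[0,[0,0,0],0],[0,[0,0,0],0]])

```text
clock: 12.78
eef_pos: [605.5, 276.4, 19.1]
eef_rot: [-3.141, -0.001, -0.009]
wrist_force: [-0.4, -0.4, -1.0]
finger_gap: 33.6
```

Request:
arm_command(steps=[[0,[0,0,0.2],0],[0,[0,0,0.15],0],[0,[0,0,0.05],0],[0,[0,0,0],0],[0,[0,0,0],0]])

```text
clock: 13.2
eef_pos: [605.1, 276.2, 14.1]
eef_rot: [3.142, 0.0, -0.009]
wrist_force: [-1.8, -0.3, 2.1]
finger_gap: 33.4
```

Request:
arm_command(steps=[[0,[0,0,0.05],0],[0,[0,0,0],0],[0,[0,0,0],0]])

```text
clock: 13.45
eef_pos: [605.1, 276.2, 14.0]
eef_rot: [-3.142, -0.0, -0.009]
wrist_force: [-4.1, -1.3, 6.8]
finger_gap: 33.8
```

Contact. Release, rise, and look.

Request:
arm_command(steps=[[0.65,[0,0,-0.03],0],[0.65,[0,0,0],0],[0.65,[0,0,0],0],[0.65,[0,0,0],0],[0.65,[0,0,0],0]])

```text
clock: 13.87
eef_pos: [605.1, 276.1, 13.6]
eef_rot: [3.142, 0.0, -0.009]
wrist_force: [-0.4, -0.1, 0.0]
finger_gap: 60.3
```

Request:
arm_command(steps=[[0.65,[0,0,-1],0],[0.65,[0,0,-3],0],[0.65,[0,0,-4],0],[0.65,[0,0,-3],0],[1,[0,0,0],0]])

```text
clock: 14.28
eef_pos: [607.6, 277.2, 132.0]
eef_rot: [-3.138, -0.01, -0.009]
wrist_force: [0.0, -0.1, 0.3]
finger_gap: 65.0
```

```bash
python3 - <<'E'
from h import *
p,d,K,D,M=cam("wrist");cv2.imwrite("pics/aft_red.png",p[:,:,::-1])
p,d,K,D,M=cam("scene");cv2.imwrite("pics/sc_red.png",p[:,:,::-1])
E
```

```text
(no output)
```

View pics/aft_red.png

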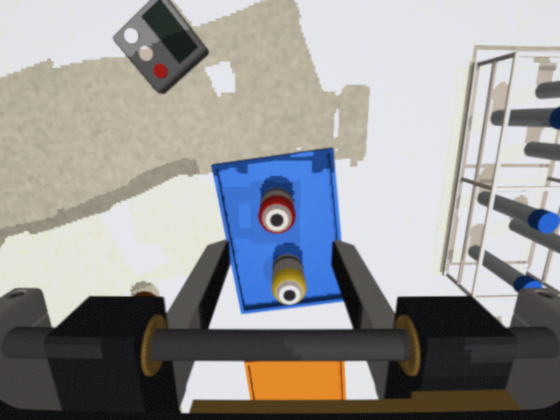

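View pics/sc_red.png

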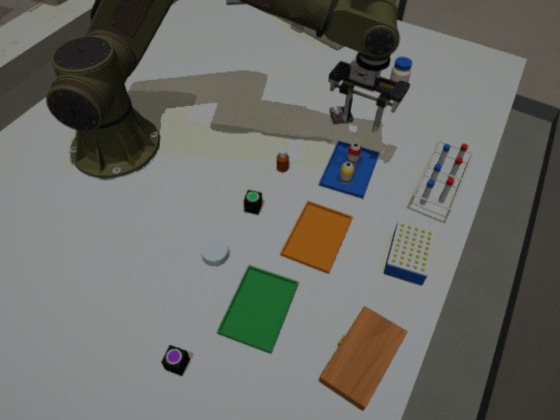

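Request:
arm_command(steps=[[1,[-1.65,3.07,0],0],[1,[-1.65,3.07,0],0],[1,[-1.65,3.07,0],0],[1,[-1.65,3.07,0],0],[1,[-1.65,3.07,0],0]])

```text
clock: 14.8
eef_pos: [519.5, 122.1, 122.5]
eef_rot: [3.141, 0.002, -0.009]
wrist_force: [-0.7, -0.2, 0.6]
finger_gap: 93.7
```

Request:
arm_command(steps=[[1,[-1.65,3.07,0],0],[1,[-1.65,3.07,0],0],[1,[-1.65,3.07,0.5],0],[1,[-1.65,3.07,1],0],[1,[0,0,0.5],0]])

```text
clock: 15.22
eef_pos: [451.1, -2.1, 102.1]
eef_rot: [3.141, 0.003, -0.012]
wrist_force: [-0.5, 0.8, -0.4]
finger_gap: 94.1
```

Request:
arm_command(steps=[[1,[0,0,0],0],[1,[0,0,0],0],[1,[0,0,0],0]])

```text
clock: 15.47
eef_pos: [454.5, 1.9, 103.7]
eef_rot: [-3.141, 0.0, -0.008]
wrist_force: [0.4, 0.5, 0.5]
finger_gap: 94.0
```

```bash
python3 - <<'E'
from h import *
wm("w_gc",454,0,46)
E
```

```text
n 2080 ztop 46.7 cloud mean [454.6   0.7  46.7] ext [45.  45.2  8.1] px 279.0 223.0
ray rect ((454.5583801269531, 0.11690139770507812), (37.83897018432617, 38.961647033691406), 14.20469856262207) circ ((454.7928771972656, -0.15005207061767578), 26.159215927124023)
bench z 0.4
15.5167 [454.6   2.  103.8] [-3.142 -0.    -0.008]
```

View pics/w_gc.png

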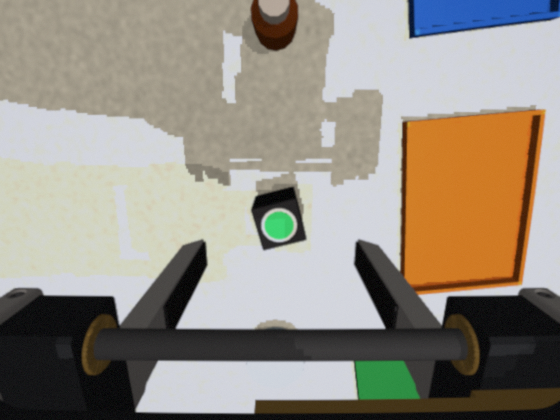

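Request:
arm_command(steps=[[1,[0,0.15,2.0],-0.086],[1,[0,0,2.5],-0.086],[1,[0,0,2.5],-0.086],[1,[0,0,1.5],0],[1,[0,0,0.8],0]])

```text
clock: 15.93
eef_pos: [453.6, 0.5, 9.0]
eef_rot: [-3.141, 0.002, 0.25]
wrist_force: [0.7, -0.3, -0.2]
finger_gap: 94.1
```

Request:
arm_command(steps=[[0,[0,0,0],0],[0,[0,0,0],0],[0,[0,0,0],0],[0,[0,0,0],0],[0,[0,0,0],0]])

```text
clock: 16.35
eef_pos: [454.6, -0.3, 11.6]
eef_rot: [3.141, -0.001, 0.249]
wrist_force: [0.4, -0.7, 1.3]
finger_gap: 64.2
```

Request:
arm_command(steps=[[0,[0,0,0],0],[0,[0,0,0],0],[0,[0,0,0],0],[0,[0,0,0],0],[0,[0,0,0],0]])

```text
clock: 16.77
eef_pos: [454.2, -0.3, 10.8]
eef_rot: [-3.142, -0.0, 0.249]
wrist_force: [-0.8, -0.1, 1.5]
finger_gap: 37.8
```

Request:
arm_command(steps=[[0,[0,0,-1.0],0],[0,[0,0,-2.5],0.083],[0,[0,0,-2.5],0.083],[0,[0,0,0],0.083],[0,[1.3,-0.3,0],0]])

```text
clock: 17.18
eef_pos: [466.8, 2.5, 72.7]
eef_rot: [3.141, -0.002, -0.006]
wrist_force: [-0.7, 0.6, -1.2]
finger_gap: 37.7
```

Request:
arm_command(steps=[[0,[3.5,-0.8,0],0],[0,[3.5,-0.9,0],0],[0,[3.5,-0.9,0],0],[0,[3.5,-0.8,0],0],[0,[2,-0.4,0],0]])

```text
clock: 17.6
eef_pos: [629.6, 41.6, 71.3]
eef_rot: [-3.141, -0.001, 0.0]
wrist_force: [-0.3, 0.3, -0.4]
finger_gap: 38.0
```

Request:
arm_command(steps=[[0,[0,0,2.5],0],[0,[0,0,2.0],0],[0,[0,0,0.8],0],[0,[0,0,0],0],[0,[0,0,0],0]])

```text
clock: 18.02
eef_pos: [627.3, 40.7, 18.7]
eef_rot: [-3.142, -0.0, -0.0]
wrist_force: [-0.4, 0.4, -0.2]
finger_gap: 37.8
```

Request:
arm_command(steps=[[0,[0,0,0],0],[0,[0,0,0],0],[0,[0,0,0],0]])

```text
clock: 18.27
eef_pos: [627.6, 40.7, 19.0]
eef_rot: [-3.142, -0.002, -0.0]
wrist_force: [0.1, -0.1, -1.1]
finger_gap: 37.4
```

Request:
arm_command(steps=[[0,[0,0,0.2],0],[0,[0,0,0.15],0],[0,[0,0,0.05],0],[0,[0,0,0],0],[0,[0,0,0],0]])

```text
clock: 18.68
eef_pos: [627.2, 40.7, 13.9]
eef_rot: [-3.142, -0.0, 0.0]
wrist_force: [-0.6, 0.3, 2.7]
finger_gap: 37.4
```

Request:
arm_command(steps=[[0,[0,0,0.05],0],[0,[0,0,0],0],[0,[0,0,0],0]])

```text
clock: 18.93
eef_pos: [627.2, 40.7, 13.9]
eef_rot: [3.142, -0.0, 0.0]
wrist_force: [-4.0, -0.4, 8.7]
finger_gap: 38.0
```

Request:
arm_command(steps=[[0.7,[0,0,-0.03],0],[0.7,[0,0,0],0],[0.7,[0,0,0],0],[0.7,[0,0,0],0],[0.7,[0,0,0],0]])

```text
clock: 19.35
eef_pos: [627.1, 40.7, 13.4]
eef_rot: [-3.142, 0.0, -0.0]
wrist_force: [0.4, -0.2, -0.2]
finger_gap: 65.1
```

Request:
arm_command(steps=[[0.7,[0,0,-1],0],[0.7,[0,0,-3],0],[0.7,[0,0,-4],0],[0.7,[0,0,-2],0],[1,[0,0,0],0]])

```text
clock: 19.77
eef_pos: [629.3, 40.8, 119.8]
eef_rot: [-3.141, -0.009, 0.0]
wrist_force: [-0.0, 1.2, -0.5]
finger_gap: 69.5
```

Request:
arm_command(steps=[[1,[-0.84,3.75,0],0],[1,[-0.84,3.75,0],0],[1,[-0.84,3.75,0],0],[1,[-0.84,3.75,0],0],[1,[-0.84,3.75,0],0]])

```text
clock: 20.18
eef_pos: [584.2, -148.3, 113.4]
eef_rot: [-3.141, 0.0, 0.0]
wrist_force: [0.8, -0.0, 0.7]
finger_gap: 94.1
```

Request:
arm_command(steps=[[1,[-0.84,3.75,0],0],[1,[-0.84,3.75,0],0],[1,[-0.84,3.75,0],0],[1,[-0.84,3.75,0],0],[1,[-0.84,3.75,0],0]])

```text
clock: 20.6
eef_pos: [542.2, -335.9, 113.4]
eef_rot: [-3.141, 0.0, 0.0]
wrist_force: [1.2, 0.4, -0.1]
finger_gap: 94.2
```

Request:
arm_command(steps=[[1,[-0.84,3.75,0],0],[1,[-0.84,3.75,0],0],[1,[0,0,0.5],0],[1,[0,0,0.5],0],[1,[0,0,0],0]])

```text
clock: 21.02
eef_pos: [525.9, -408.4, 101.8]
eef_rot: [-3.14, 0.002, -0.0]
wrist_force: [-0.5, 0.0, -0.9]
finger_gap: 94.3
```

Request:
arm_command(steps=[[1,[0,0,0],0],[1,[0,0,0],0],[1,[0,0,0],0]])

```text
clock: 21.27
eef_pos: [526.9, -408.4, 104.0]
eef_rot: [3.141, -0.0, 0.001]
wrist_force: [-0.3, 0.2, 0.1]
finger_gap: 94.1
```

```bash
python3 - <<'E'
from h import *
wm("w_vc",526.5,-409,46)
E
```

```text
n 2062 ztop 46.7 cloud mean [ 525.7 -411.4   46.6] ext [42.9 42.3  8.1] px 277.0 225.0
ray rect ((525.693603515625, -412.0333251953125), (37.739036560058594, 39.1174430847168), 10.1500883102417) circ ((525.9269409179688, -412.0262451171875), 26.046058654785156)
bench z 0.4
21.3167 [ 526.9 -408.6  104. ] [ 3.141e+00 -0.000e+00  1.000e-03]
```

View pics/w_vc.png

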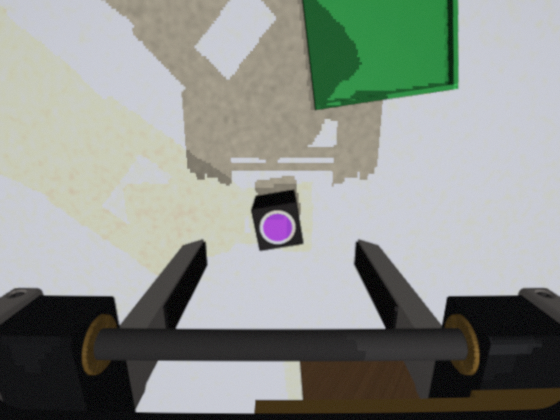

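Request:
arm_command(steps=[[1,[-0.1,0.3,2.0],-0.089],[1,[0,0,2.5],-0.089],[1,[0,0,2.5],0],[1,[0,0,1.5],0],[1,[0,0,0.8],0]])

```text
clock: 21.73
eef_pos: [524.8, -411.3, 8.4]
eef_rot: [-3.139, 0.002, 0.178]
wrist_force: [0.4, 0.3, 0.6]
finger_gap: 93.8
```

Request:
arm_command(steps=[[0,[0,0,0],0],[0,[0,0,0],0],[0,[0,0,0],0],[0,[0,0,0],0],[0,[0,0,0],0]])

```text
clock: 22.15
eef_pos: [525.7, -412.6, 11.7]
eef_rot: [3.14, -0.001, 0.178]
wrist_force: [-0.1, 0.4, 0.2]
finger_gap: 64.5
```

Request:
arm_command(steps=[[0,[0,0,0],0],[0,[0,0,0],0],[0,[0,0,0],0],[0,[0,0,0],0],[0,[0,0,0],0]])

```text
clock: 22.57
eef_pos: [525.3, -412.3, 10.6]
eef_rot: [3.142, 0.0, 0.178]
wrist_force: [-0.1, 0.0, 1.9]
finger_gap: 37.6
```

Request:
arm_command(steps=[[0,[0,0,-1.0],0],[0,[0,0,-2.5],0.089],[0,[0,0,-2.5],0.089],[0,[0,0,0],0],[0,[0.5,-1.7,0],0]])

```text
clock: 22.98
eef_pos: [530.1, -397.5, 72.5]
eef_rot: [3.139, -0.002, -0.002]
wrist_force: [-0.1, 0.7, -1.2]
finger_gap: 37.6
```

Request:
arm_command(steps=[[0,[1.1,-3.8,0],0],[0,[1.1,-3.8,0],0],[0,[1.1,-3.8,0],0],[0,[1.1,-3.8,0],0],[0,[1.1,-3.8,0],0]])

```text
clock: 23.4
eef_pos: [585.1, -202.5, 70.0]
eef_rot: [-3.141, 0.001, 0.001]
wrist_force: [0.8, -0.6, -1.9]
finger_gap: 37.6
```

Request:
arm_command(steps=[[0,[1.1,-3.8,0],0],[0,[1.1,-3.8,0],0],[0,[1.1,-3.8,0],0],[0,[1.1,-3.8,0],0],[0,[0.4,-1.8,0],0]])

```text
clock: 23.82
eef_pos: [633.4, -30.1, 70.0]
eef_rot: [-3.141, 0.001, 0.004]
wrist_force: [0.1, -0.0, -0.9]
finger_gap: 37.8
```

Request:
arm_command(steps=[[0,[0,0,0],0],[0,[0,0,0],0],[0,[0,0,0],0]])

```text
clock: 24.07
eef_pos: [632.8, -35.6, 70.1]
eef_rot: [3.142, 0.001, 0.0]
wrist_force: [0.2, 0.2, 0.2]
finger_gap: 37.9
```

```bash
python3 - <<'E'
from h import *
p,d,K,D,M=cam("wrist");cv2.imwrite("pics/pl_v.png",p[:,:,::-1]);print(manip.read_state()['eef_pos'])
E
```

```text
[632.87748694 -36.14324209  70.25581832]
```

View pics/pl_v.png

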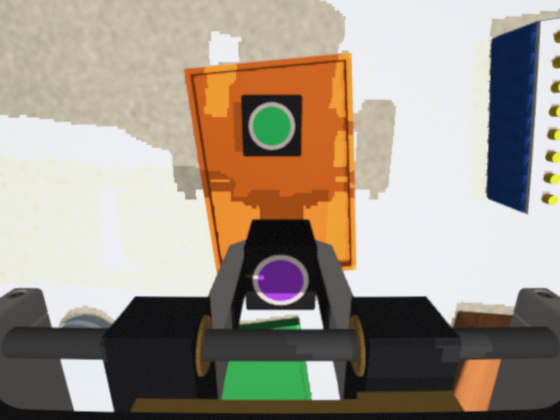

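Request:
arm_command(steps=[[0,[0,0,2.5],0],[0,[0,0,2.0],0],[0,[0,0,0.7],0],[0,[0,0,0],0],[0,[0,0,0],0]])

```text
clock: 24.53
eef_pos: [633.5, -36.0, 19.1]
eef_rot: [3.142, -0.0, -0.001]
wrist_force: [0.2, -0.4, -1.1]
finger_gap: 37.8
```

Request:
arm_command(steps=[[0,[0,0,0],0],[0,[0,0,0.2],0],[0,[0,0,0.1],0],[0,[0,0,0],0],[0,[0,0,0],0]])

```text
clock: 24.95
eef_pos: [633.4, -35.3, 15.8]
eef_rot: [-3.142, -0.0, 0.0]
wrist_force: [-0.3, 0.4, -2.1]
finger_gap: 37.9
```

Request:
arm_command(steps=[[0,[0,0,0.05],0],[0,[0,0,0],0],[0,[0,0,0],0]])

```text
clock: 25.2
eef_pos: [633.3, -35.3, 15.1]
eef_rot: [3.142, 0.0, 0.0]
wrist_force: [0.9, -0.1, -1.6]
finger_gap: 38.0
```

Request:
arm_command(steps=[[0,[0,0,0.08],0],[0,[0,0,0.05],0],[0,[0,0,0],0],[0,[0,0,0],0]])

```text
clock: 25.53
eef_pos: [633.3, -35.3, 13.7]
eef_rot: [-3.142, 0.0, 0.0]
wrist_force: [0.3, 0.3, -0.8]
finger_gap: 37.9
```

Request:
arm_command(steps=[[0,[0,0,0.05],0],[0,[0,0,0],0],[0,[0,0,0],0]])

```text
clock: 25.78
eef_pos: [633.4, -35.3, 13.6]
eef_rot: [3.142, -0.0, 0.0]
wrist_force: [-2.7, -0.3, 3.9]
finger_gap: 38.0
```

Request:
arm_command(steps=[[0.7,[0,0,-0.03],0],[0.7,[0,0,0],0],[0.7,[0,0,0],0],[0.7,[0,0,0],0],[0.7,[0,0,0],0]])

```text
clock: 26.2
eef_pos: [633.3, -35.3, 13.4]
eef_rot: [-3.142, 0.0, -0.0]
wrist_force: [0.7, -0.1, 0.4]
finger_gap: 64.8
```

Request:
arm_command(steps=[[0.7,[0,0,-1],0],[0.7,[0,0,-3],0],[0.7,[0,0,-4],0],[0.7,[0,0,-2],0],[1,[0,0,0],0]])

```text
clock: 26.62
eef_pos: [635.5, -35.5, 119.9]
eef_rot: [3.141, -0.009, 0.0]
wrist_force: [-0.1, -0.3, 1.2]
finger_gap: 69.6
```

Request:
arm_command(steps=[[1,[-2.58,-2.72,0],0],[1,[-2.58,-2.72,0],0],[1,[-2.58,-2.72,0],0],[1,[-2.58,-2.72,0],0],[1,[-2.58,-2.72,0],0]])

```text
clock: 27.03
eef_pos: [502.6, 101.6, 113.3]
eef_rot: [3.142, 0.0, -0.0]
wrist_force: [0.5, 0.9, 1.1]
finger_gap: 93.9
```

Request:
arm_command(steps=[[1,[-2.58,-2.72,0],0],[1,[-2.58,-2.72,0],0],[1,[0,0,0],0],[1,[0,0,0],0],[1,[0,0,0],0]])

```text
clock: 27.45
eef_pos: [453.0, 155.0, 113.7]
eef_rot: [3.142, -0.0, 0.0]
wrist_force: [-0.6, -0.9, 0.2]
finger_gap: 94.1
```

Request:
arm_command(steps=[[1,[0,0,0],0],[1,[0,0,0],0]])

```text
clock: 27.62
eef_pos: [453.3, 154.4, 113.4]
eef_rot: [3.141, 0.0, -0.001]
wrist_force: [0.5, -0.7, 0.4]
finger_gap: 93.6
```

```bash
python3 - <<'E'
from h import *
wm("w_ob",453,155,66)
E
```

```text
n 501 ztop 66.2 cloud mean [452.8 155.5  66.1] ext [18.9 19.5  7.4] px 278.0 225.0
ray rect ((452.6883850097656, 155.5109405517578), (20.676738739013672, 18.82010841369629), 89.98074340820312) circ ((452.673095703125, 155.5081329345703), 10.60422134399414)
bench z 0.4
27.6667 [453.2 154.4 113.4] [ 3.141e+00  0.000e+00 -1.000e-03]
```

View pics/w_ob.png

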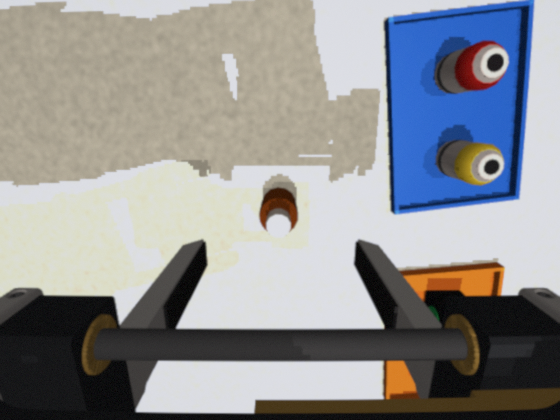

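Request:
arm_command(steps=[[1,[0,-0.1,2.5],0],[1,[0,0,3.0],0],[1,[0,0,2.5],0],[1,[0,0,1.6],0],[1,[0,0,0.7],0]], force=15)

```text
clock: 28.08
eef_pos: [451.9, 155.3, 8.2]
eef_rot: [3.141, 0.003, -0.001]
wrist_force: [-0.5, 0.0, -0.3]
finger_gap: 94.4
```

Request:
arm_command(steps=[[0,[0,0,0],0],[0,[0,0,0],0],[0,[0,0,0],0],[0,[0,0,0],0],[0,[0,0,0],0]])

```text
clock: 28.5
eef_pos: [453.2, 156.2, 11.4]
eef_rot: [-3.141, -0.001, -0.0]
wrist_force: [-0.9, 0.3, -0.3]
finger_gap: 63.9
```

Request:
arm_command(steps=[[0,[0,0,0],0],[0,[0,0,0],0],[0,[0,0,0],0],[0,[0,0,0],0],[0,[0,0,0],0]])

```text
clock: 28.92
eef_pos: [452.7, 156.1, 10.6]
eef_rot: [3.142, 0.0, 0.0]
wrist_force: [-0.2, 0.3, 1.1]
finger_gap: 33.5
```

Request:
arm_command(steps=[[0,[0,0,0],0],[0,[0,0,0],0],[0,[0,0,0],0]])

```text
clock: 29.17
eef_pos: [452.7, 156.1, 10.6]
eef_rot: [-3.142, 0.0, 0.0]
wrist_force: [-1.9, 0.2, 2.0]
finger_gap: 33.4
```

Request:
arm_command(steps=[[0,[0,0,-1.0],0],[0,[0,0,-2.5],0],[0,[0,0,-2.5],0],[0,[0,0,0],0],[0,[0.7,1.8,0],0]])

```text
clock: 29.58
eef_pos: [459.9, 139.6, 72.2]
eef_rot: [-3.141, -0.003, 0.002]
wrist_force: [0.4, -0.7, -0.7]
finger_gap: 33.7
```

Request:
arm_command(steps=[[0,[1.5,3.8,0],0],[0,[1.5,3.8,0],0],[0,[1.5,3.8,0],0],[0,[1.5,3.8,0],0],[0,[1.5,3.8,0],0]])

```text
clock: 30.0
eef_pos: [535.0, -53.9, 70.7]
eef_rot: [3.142, -0.0, 0.0]
wrist_force: [0.6, 1.0, -0.9]
finger_gap: 33.6
```

Request:
arm_command(steps=[[0,[1.5,3.8,0],0],[0,[1.5,3.8,0],0],[0,[1.5,3.8,0],0],[0,[1.5,3.8,0],0],[0,[0.9,2.1,0],0]])

```text
clock: 30.42
eef_pos: [604.1, -228.8, 70.3]
eef_rot: [3.141, -0.0, -0.002]
wrist_force: [-0.6, 0.3, -1.1]
finger_gap: 33.5
```

Request:
arm_command(steps=[[0,[0,0,0],0],[0,[0,0,0],0],[0,[0,0,0],0],[0,[0,0,0],0]])

```text
clock: 30.75
eef_pos: [603.5, -223.7, 70.6]
eef_rot: [-3.141, 0.0, 0.001]
wrist_force: [-0.1, -0.6, -0.7]
finger_gap: 33.5
```

Request:
arm_command(steps=[[0,[0,0,2.5],0],[0,[0,0,2.0],0],[0,[0,0,0.7],0],[0,[0,0,0],0],[0,[0,0,0],0]])

```text
clock: 31.17
eef_pos: [604.0, -224.5, 19.3]
eef_rot: [3.141, -0.0, 0.001]
wrist_force: [-0.3, -0.5, -0.8]
finger_gap: 33.7
```

```bash
python3 - <<'E'
from h import *
p,d,K,D,M=cam("wrist");cv2.imwrite("pics/pl_b.png",p[:,:,::-1]);print(manip.read_state()['eef_pos'])
E
```

```text
[ 604.35965909 -224.75559868   19.93655202]
```

View pics/pl_b.png

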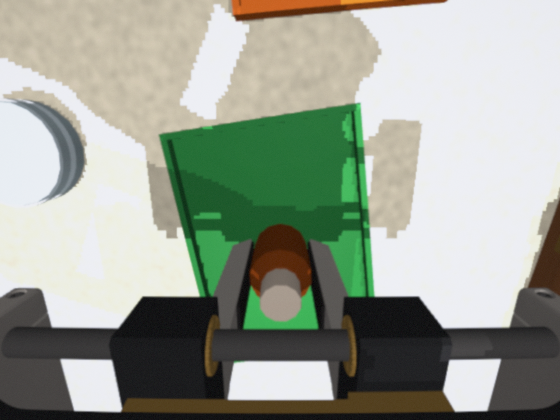

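Request:
arm_command(steps=[[0,[0,0,0.2],0],[0,[0,0,0.15],0],[0,[0,0,0.05],0],[0,[0,0,0],0],[0,[0,0,0],0]])

```text
clock: 31.63
eef_pos: [603.8, -224.9, 14.7]
eef_rot: [3.142, -0.0, 0.0]
wrist_force: [0.1, 1.6, -1.0]
finger_gap: 33.3
```

Request:
arm_command(steps=[[0,[0,0,0.05],0],[0,[0,0,0],0],[0,[0,0,0],0]])

```text
clock: 31.88
eef_pos: [603.7, -224.9, 14.0]
eef_rot: [-3.142, 0.0, -0.0]
wrist_force: [0.2, 0.2, -0.4]
finger_gap: 33.5
```

Request:
arm_command(steps=[[0,[0,0,0.05],0],[0,[0,0,0],0],[0,[0,0,0],0]])

```text
clock: 32.13
eef_pos: [603.8, -224.9, 13.7]
eef_rot: [3.142, -0.0, 0.0]
wrist_force: [-0.4, 0.1, -0.4]
finger_gap: 33.6
```

Request:
arm_command(steps=[[0,[0,0,0.04],0],[0,[0,0,0],0],[0,[0,0,0],0]])

```text
clock: 32.38
eef_pos: [603.8, -224.9, 13.6]
eef_rot: [3.141, -0.0, 0.0]
wrist_force: [-3.4, 0.2, 5.2]
finger_gap: 33.3
```

Contact; release, then retreat up and back toward the base.

Request:
arm_command(steps=[[0.65,[0,0,-0.03],0],[0.65,[0,0,0],0],[0.65,[0,0,0],0],[0.65,[0,0,0],0],[0.65,[0,0,0],0]])

```text
clock: 32.8
eef_pos: [603.7, -224.9, 13.3]
eef_rot: [-3.142, 0.0, 0.0]
wrist_force: [-0.1, 0.1, -0.0]
finger_gap: 60.4
```

Request:
arm_command(steps=[[0.65,[0,0,-1],0],[0.65,[0,0,-3],0],[0.65,[0,0,-4],0],[0.65,[0,0,-4],0],[0.65,[0,0,-4],0]])

```text
clock: 33.22
eef_pos: [603.4, -224.7, 176.1]
eef_rot: [3.142, -0.0, -0.0]
wrist_force: [0.2, -1.7, 0.0]
finger_gap: 61.4
```

Request:
arm_command(steps=[[0.65,[-3.5,0,-1],0],[0.65,[-3.5,0,0],0],[0.65,[-3.5,0,0],0],[0.65,[-3.5,0,0],0],[0.65,[-3.5,0,0],0]])

```text
clock: 33.63
eef_pos: [427.0, -224.6, 184.1]
eef_rot: [3.141, -0.001, 0.0]
wrist_force: [-0.6, -0.6, -0.1]
finger_gap: 60.9
```

Request:
arm_command(steps=[[0.65,[0,0,0],0],[0.65,[0,0,0],0],[0.65,[0,0,0],0],[0.65,[0,0,0],0],[0.65,[0,0,0],0]])

```text
clock: 34.05
eef_pos: [429.5, -224.9, 183.4]
eef_rot: [-3.142, 0.0, 0.001]
wrist_force: [-0.4, -0.6, 0.1]
finger_gap: 60.8
```

```bash
python3 - <<'E'
from h import *
p,d,K,D,M=cam("scene");cv2.imwrite("pics/fin_s.png",cv2.resize(p[90:390,130:430,::-1],None,fx=2,fy=2,interpolation=cv2.INTER_CUBIC))
p,d,K,D,M=cam("top");cv2.imwrite("pics/fin_t.png",p[:,:,::-1])
P=cloud(d,K,D,M)
for n,x,y,z in(("yel",616,201,59),("red",605,276,59),("gc",627,41,49),("vc",633,-35,49),("ob",604,-225,69),("dish",449,-160,24),("timer",504,424,18)):
    k=(np.hypot(P[...,0]-x,P[...,1]-y)<40)&(P[...,2]>z-4)&(P[...,2]<z+9)
    print(n,P[k].mean(0).round(1),k.sum())
E
```

```text
yel [616.1 201.9  59.1] 64
red [605.5 275.9  60.3] 68
gc [627.5  42.2  50.1] 180
vc [633.8 -32.8  50.3] 186
ob [ 605.  -222.8   69.5] 40
dish [ 448.5 -160.    24.9] 374
timer [503.5 424.7  19.2] 425
```

View pics/fin_s.png

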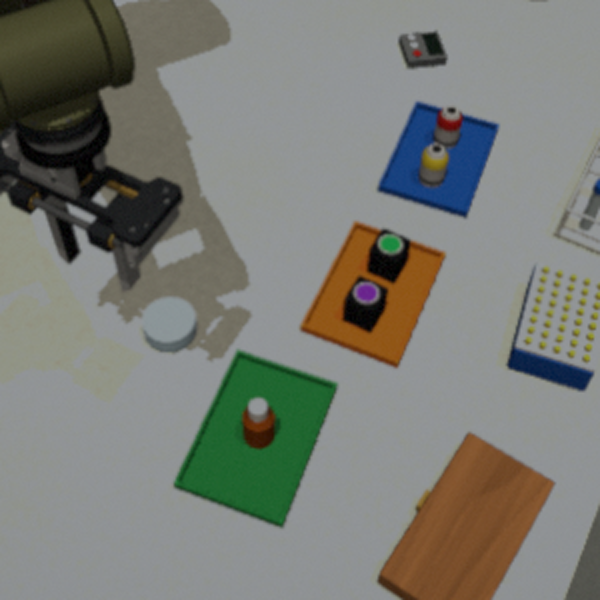

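View pics/fin_t.png

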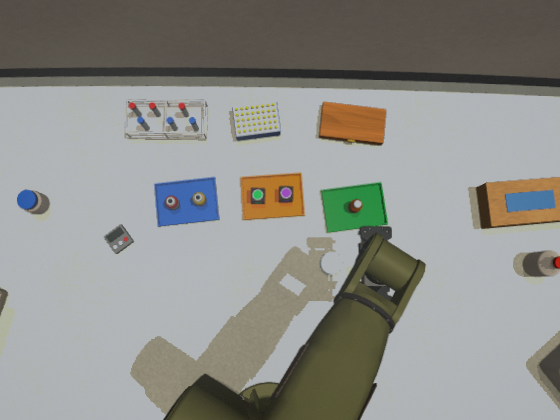

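All five stand upright in their trays. Dishes (332,263) and timer (119,239) are where they were in the first top picture. I'm handing the job in.

```bash
python3 -c "
from cell import manip
print(manip.sign_off())"
```

```text
the job is handed in; nothing more can be done
None
```

The job is handed in. Both lenses are in the blue tray, both filter cubes in the orange tray and the oil bottle in the green tray. I moved the lenses first, then the cubes, then the bottle. Each was lowered until the wrist force showed light contact with the tray floor (at most about 10 N), then released. It took about 34 s.

- **Placements:** In the final top and scene pictures all five stand upright inside their trays. Their tops measured 59–60 mm (lenses), 50 mm (cubes) and 69.5 mm (bottle) above the bench, against 59, 49 and 69 mm expected. Their positions are within about 2.5 mm of where I released them.
- **Bystanders:** The dishes and timer read within about 1 mm of their first position.
- **Disagreements:** The top and wrist cameras disagreed by up to about 3 mm, most on the violet cube and tray corners, and the top camera's heights read 1–4 mm high. I aimed the grasps with the wrist camera. The tray targets came from the top camera, where there was plenty of room.

No check failed.

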